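Extend and lock the telescopic support post

ROBOT

A 6-joint arm with a two-finger parallel gripper is mounted at the origin on a cart in front of the work surface, level with it; the furniture and walls round the work are solid. World frame = base frame: x ahead of the robot, y to its left, z up, the work surface at z = 0. Lengths are in mm, angles in degrees, forces in N, time in s.
With the tool pointing down it reaches from about 300 to 950 mm from the base axis. Payload 3.1 kg.
Tool frame: the origin (TCP) lies at the very end of the fingers, on their centre line; the grasp point (between the pads) lies 19 mm behind it; z points along the fingers, y is the line along which they close (so a half turn about z gives the same grasp; the last joint's range is limited). The gripper opens to 85 mm and grips with 20 to 120 N. Pads are 22 mm wide; open, the fingers measure 114 mm over their backs; the gripper's body (76 mm by 85 mm) begins 54 mm behind the grasp point. The pads swing forward as they close: fully open they stand 13 mm farther back than shut.
Start: joints at [60.407, 17.653, 93.61, -0, 68.738, -3.994], TCP at [270.077, 563.641, 231.272] pointing down, gripper open.
Joint ranges: [-175.34, 175.34], [-45.06, 112.39], [2.9, 150.54], [-68.45, 248.45], [3.09, 151.38], [-168.51, 168.51]. Speed limits (degrees/s): [159.86, 159.86, 180, 180, 180, 180].

INTERFACE

Orientations are given as [roll, pitch, yaw] about the fixed x, y, z axes, in that order (R = Rz(yaw) Ry(pitch) Rx(roll)).
In Python, from rig import env gives the robot as it stands. The module is installed in compiled form; this text tells all that it offers.
- The arm moves only by the tool move_arm, never from a script. Its argument "moves" is a list of rows, each an object with "jaw": the closure, from -1 (fully open) to 1 (shut), so that 0 is half open; "linear": the shift along the tool's x, y, z in cm, a list of three; "yaw": the turn about the tool's z in units of 8 degrees (1.0 is 8 degrees). In form: [{"jaw": jaw, "linear": [dx, dy, dz], "yaw": yaw}, ...]. A call has 1 to 5 rows; each row shifts and turns the commanded pose from where the row before left it, along the tool's axes as they then stand; what a row does not reach is not made up. A row lasts 1/10 s, in which the tool goes at most 50 mm and 8.59 degrees, less where a joint would pass 70% of its speed; a pose out of reach is approached as far as the arm can. A call is refused whole if a number of a shift passes 5 or a number of a turn 1, either way. A call with a gripper value outside its range is refused whole. The fingers move at their own pace and stop on an object; the grip force is fixed at half the most. Time passes only in rows, so rows that do not move let the fingers close. It gives the time, the measured TCP pose, the force, the opening and the grip force at its end, in the units of the state.
- env.get_state(): the state, without advancing time (a new reading comes with each control period).
- env.read_camera(name): name is "scene" or "top" or "wrist"; returns a dict with "color" (400x640x3 uint8, red, green, blue), "intrinsics" (3x3 intrinsics, pixels), "extrinsics" (4x4, takes a point from world to camera coordinates); the wrist camera has in their place "mount" (4x4, takes a point from camera to tool coordinates, whose origin is the TCP and whose axes are the flange's). Camera axes: x right, y down, z forward; pixel columns grow to the right and rows downward; lengths in mm; the calibration is good to about 2 mm. A picture is of the moment at which its call begins: read the wrist's pose just before it. There is no depth.
- env.job_done(): hands the job in; it is judged then, once.
Trained networks look in a picture, given as the dict that the camera call returned (one of the last four; its "shot" number tells which), for a name from the list of things; names that differ only in an ending like _2 or _b are one class to them, and where a whole thing is asked for, a point or a joint stands for the part that bears it (a point fixed in the world has none). Each returns a list of dicts, best first, with "conf" (0 to 1); they miss things now and then, are a little off and sometimes report something else, mostly with a low value. They report only what shows in the picture. A call takes as long as a camera call.
- env.find_in(picture, name): "location" ([x, y, z] in mm, in world coordinates, good to about 4 mm: the middle of the surface that is visible of it).
The state is a dict: "t": time; "joints": joint angles; "dq": joint speeds; "effort": joint torques, N m; "tool_pos": TCP position; "orientation": TCP orientation; "wrist_force": force on the tool from outside, world axes, zero at the start; "moment": the same for the moment, N m; "opening": opening from 0.0 (shut) to 1.0 (fully open); "grip_force": force on a finger pad.
Only numpy, scipy, OpenCV 4.12 (cv2) and the standard library are available. Lean on these libraries where they do the work, as an engineer would, in place of code of your own. Each camera call takes 0.05 s, during which the arm holds its last target. There are 200 camera calls.

TASK

The telescopic support post on the bench is pushed in and locked. Take it by its T-shaped head, twist the head anticlockwise (seen from above) to unlock it, pull the inner section up until it meets the stop of the collar, and twist it fully back clockwise so that it is locked at that length and stays up when you let go. Do it gently: the guide pin must never be loaded with more than 25 N, and the bottle, the beaker and the foam rack beside the post must stay where they are.

Things in the scene. Friction and masses are not known exactly. Their poses are not given: they have to be found in the camera images.
- axis_foot (a point): Point on the upright axis of the post, at bench height; z up. The stand is fixed to the bench: dark steel foot plate 110 x 110 x 12 mm, round aluminium sleeve 40 mm across, its top 150 mm above the bench. The slotted side faces this frame's -x.
- stand: The fixed stand (foot, sleeve, collar), origin and axes as axis_foot. The slot for the guide pin in its sleeve: a low gallery (home of the pushed-in, locked section), an upright channel at the gallery's anticlockwise end, and a wide window above 80 mm. Pin against slot or stop is stiff: it gives only about 1 mm at 10 N, so go slowly.
- window (a point): Point on the post's axis, 107 mm above the bench, at mid height of the window. Round it sits a white clamp collar, 56 mm across: a ring 14 mm high with a hook hanging below it on the clockwise side. The ring's underside is the pin's stop. It lies 104 to 128 mm above the bench, differs each time and is NOT measured: find it by feel. This point does not move with it.
- pocket_side (a point): Point on the sleeve at the clockwise edge of the window, 107 mm up. Here the collar's hook forms the locking pocket: its ledge is 11.5 mm below the ring's underside, so the 8 mm pin has 3.5 mm of play. Turning back too low, under the hook, is a false lock at the wrong length: the pin then rests on the wall between the galleries, whose top is 80 mm up.
- head (a point): Centre of the grey T-shaped head of the inner section: a bar 66 mm long (x), 14 mm thick (y), 26 mm high (z). Its centre is 181 mm above the bench when pushed in; a round flange 36 mm across lies below it, top at 159 mm. It rises and turns with the section.
- pin_tip (a point): Outer end of the steel guide pin, 8 mm thick, which sticks out through the slot, 29.5 mm from the axis, in the direction of +x of head; 38 mm above the bench when pushed in, 143 mm below the head's centre.
- inner: The inner section (dark steel tube 29 mm across with pin and head), 0.2 to 0.35 kg. Origin on the axis, at bench height when pushed in; x along the bar toward the pin, z up. Unlocked and let go, it slides down by itself.
- lift (a joint): How far the inner section is pulled out (m): 0 pushed in; with the pin at the stop 0.062 to 0.086 (differs each time); locked on the ledge 3.5 mm less; in the false lock 0.046.
- twist (a joint): Turn of the inner section (rad), growing anticlockwise seen from above. Clockwise end of the low gallery and of the pocket: about 0.0. Starts at 0.05 to 0.30 (locked: a wall over the pin stops any pull). The pin stands free in the upright channel from about 0.88 to 1.08, with a wall on either side. Friction of about 0.03 N m keeps it where it is left.
- bottle_mid (a point): Middle of a clear bottle with black cap, 60 mm across, 122 mm high, left of the post; bystander.
- beaker_mid (a point): Middle of an empty clear beaker, 52 mm across, 70 mm high, right of the post; bystander.
- foam_rack_mid (a point): Middle of an empty foam tube rack, 62 x 120 x 44 mm, left of the post, farther away than the bottle; bystander.

How it is judged:
By the outcome, as a careful person would: the job done as asked, in the order asked, and still so for the second after the job is handed in, with the robot touching nothing.
It also fails if it takes over 70 s, if anything falls off the work surface, if the arm or the gripper's body presses on something with over 40 N, if the wrist force passes 120 N, or if a joint passes its speed limit or range.

## Working session

There is one attempt and no reset: what is moved stays moved. The work goes in short steps, Python scripts to look and compute and a tool call to move; the robot and the scene stay as the last step left them, time stands still between calls to the robot, and variables do not carry over. Pictures are saved under pics/ and viewed, at most 10 in all, crops included, and the job is handed in when it is done.

Besides the shell and the picture viewer there is one more tool, called after ">>>" as a command line: name --argument value ..., lists and objects as JSON in quotes. move_arm: Moves the arm, as the interface text tells. Its arguments: {"type":"object","properties":{"moves":{"type":"array"}},"required":["moves"]}

```bash
mkdir -p pics
cat > h.py <<'E'
import numpy as np,cv2
from rig import env
def st():
    s=env.get_state(); print({k:np.round(s[k],2).tolist() for k in ['t','joints','tool_pos','orientation','wrist_force','moment','opening','grip_force']}); return s
def save(p,n): cv2.imwrite('pics/'+n,p['color'][:,:,::-1])
E
python3 - <<'E'
from h import *
st()
for c in ['scene','top']:
    p=env.read_camera(c); save(p,c+'1.png')
    for n in ['head','pin_tip','axis_foot','window','pocket_side','stand','bottle_mid','beaker_mid','foam_rack_mid']:
        r=env.find_in(p,n)
        print(c,n,[(np.round(q['location']).tolist(),round(q['conf'],2)) for q in r[:2]])
E
```

```text
{'t': 0.0, 'joints': [60.41, 17.71, 93.69, 0.0, 68.74, -3.99], 'tool_pos': [269.66, 562.91, 230.03], 'orientation': [-179.87, -0.01, 154.4], 'wrist_force': [1.04, -0.65, -0.11], 'moment': [-0.0, 0.02, 0.04], 'opening': 1.0, 'grip_force': 0.0}
scene head [([522.0, 77.0, 173.0], 0.7)]
scene pin_tip [([521.0, 79.0, 179.0], 0.81)]
scene axis_foot [([523.0, 66.0, 18.0], 0.93)]
scene window [([522.0, 69.0, 12.0], 0.56)]
scene pocket_side [([520.0, 64.0, 11.0], 0.87)]
scene stand [([518.0, 65.0, 12.0], 0.58)]
scene bottle_mid [([417.0, 323.0, 62.0], 0.63)]
scene beaker_mid [([399.0, -67.0, 39.0], 0.64)]
scene foam_rack_mid [([571.0, 334.0, 40.0], 0.97), ([524.0, 73.0, 174.0], 0.67)]
top head [([528.0, 86.0, 187.0], 0.55)]
top pin_tip [([530.0, 83.0, 190.0], 0.64)]
top axis_foot [([517.0, 93.0, 11.0], 0.64)]
top window [([523.0, 90.0, 14.0], 0.56)]
top pocket_side [([519.0, 88.0, 12.0], 0.71)]
top stand [([518.0, 87.0, 11.0], 0.64)]
top bottle_mid [([416.0, 328.0, 84.0], 0.75)]
top beaker_mid [([402.0, -57.0, 28.0], 0.72)]
top foam_rack_mid [([579.0, 354.0, 41.0], 0.93), ([527.0, 84.0, 191.0], 0.68)]
```

View pics/scene1.png

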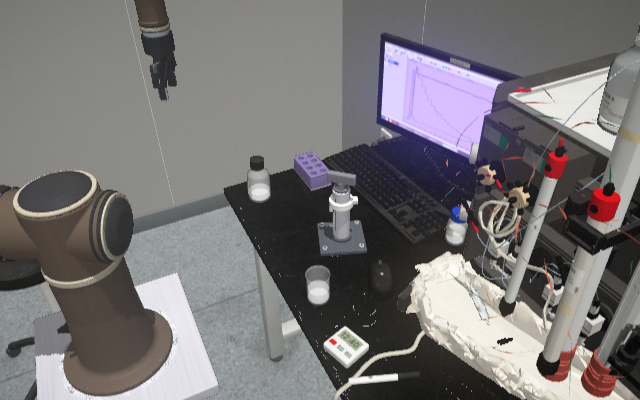

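View pics/top1.png

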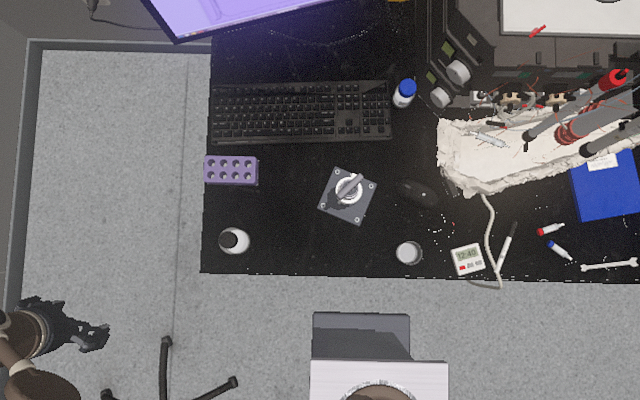

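The pictures show the post at about (348,188) in the top view. The bar points along the world −45°/135° line, and the bystanders are well clear. I'll move above the post.

>>> move_arm --moves '[{"jaw": -1, "linear": [-1.8, -1.35, -1.2], "yaw": 0}, {"jaw": -1, "linear": [-3.6, -2.7, -1.2], "yaw": 0}, {"jaw": -1, "linear": [-3.6, -2.7, -1.2], "yaw": 0}, {"jaw": -1, "linear": [-3.6, -2.7, -1.2], "yaw": 0}, {"jaw": -1, "linear": [-3.6, -2.7, -1.2], "yaw": 0}]'

```text
t: 1.5
tool_pos: [364.2, 382.6, 291.9]
orientation: [180.0, 0.0, 154.4]
wrist_force: [0.7, -0.2, 0.6]
opening: 1.002
grip_force: 0.0
```

>>> move_arm --moves '[{"jaw": -1, "linear": [-3.6, -2.7, -0.3], "yaw": 0}, {"jaw": -1, "linear": [-3.6, -2.7, -0.3], "yaw": 0}, {"jaw": -1, "linear": [-3.6, -2.7, -0.3], "yaw": 0}, {"jaw": -1, "linear": [-3.6, -2.7, -0.3], "yaw": 0}, {"jaw": -1, "linear": [-3.6, -2.7, -0.3], "yaw": 0}]'

```text
t: 2.0
tool_pos: [468.3, 182.9, 306.8]
orientation: [180.0, 0.0, 154.4]
wrist_force: [0.8, 0.5, 0.7]
opening: 1.0
grip_force: 0.0
```

>>> move_arm --moves '[{"jaw": -1, "linear": [-3.6, -2.7, 0], "yaw": 0}, {"jaw": -1, "linear": [-2.3, -1.5, 0], "yaw": 0.8}, {"jaw": -1, "linear": [0, 0, 0], "yaw": 0.8}, {"jaw": -1, "linear": [0, 0, 0], "yaw": 0.8}, {"jaw": -1, "linear": [0, 0, 0], "yaw": 0}]'

```text
t: 2.5
tool_pos: [502.8, 120.7, 306.3]
orientation: [-180.0, -0.0, 135.2]
wrist_force: [0.3, 0.0, 0.2]
opening: 0.998
grip_force: 0.0
```

Run:
```python
from h import *
from scipy.spatial.transform import Rotation as R
s=st()
p=env.read_camera('wrist'); save(p,'w1.png')
print(np.round(p['mount'],3).tolist(), np.round(p['intrinsics']).tolist())
for n in ['head','pin_tip','stand','pocket_side']:
    print(n,[(np.round(q['location']).tolist(),round(q['conf'],2)) for q in env.find_in(p,n)[:2]])
```

```text
{'t': 2.5, 'joints': [8.67, 1.96, 103.13, 0.0, 74.91, -36.49], 'tool_pos': [502.84, 120.71, 306.28], 'orientation': [-180.0, -0.0, 135.16], 'wrist_force': [0.26, 0.02, 0.22], 'moment': [-0.01, -0.03, 0.03], 'opening': 1.0, 'grip_force': 0.0}
[[-0.001, -0.946, -0.324, 83.913], [1.0, -0.001, 0.001, 0.34], [-0.001, -0.324, 0.946, -143.006], [0.0, 0.0, 0.0, 1.0]] [[336.0, 0.0, 323.0], [0.0, 336.0, 195.0], [0.0, 0.0, 1.0]]
head [([522.0, 89.0, 190.0], 0.92)]
pin_tip []
stand [([512.0, 104.0, 12.0], 0.64)]
pocket_side [([513.0, 105.0, 12.0], 0.86)]
```

View pics/w1.png

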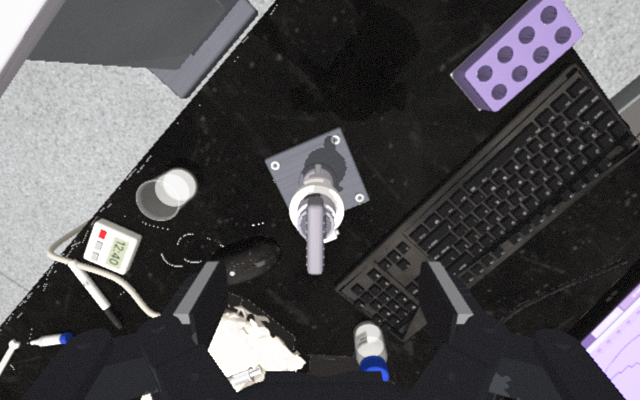

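The wrist view shows the bar upright in the picture at column 315, rows about 197–273, so it lies along the tool x axis. Foot corners are at about (266,161), (340,128) and (369,198).

```bash
cat >> h.py <<'E'
from scipy.spatial.transform import Rotation as Ro
def ray(p,s,u,v,z):
    T=np.eye(4);T[:3,:3]=Ro.from_euler('xyz',s['orientation'],degrees=True).as_matrix();T[:3,3]=s['tool_pos']
    M=T@np.array(p['mount']); d=M[:3,:3]@np.linalg.inv(p['intrinsics'])@[u,v,1]; c=M[:3,3]
    return c+d*(z-c[2])/d[2]
E
python3 - <<'E'
from h import *
s=env.get_state(); p=env.read_camera('wrist')
for u,v,z in [(315,197,194),(315,273,194),(315,263,194),(266,161,12),(340,128,12),(369,198,12)]: print(u,v,np.round(ray(p,s,u,v,z),1))
c=cv2.resize(p['color'][110:300,240:400],None,fx=3,fy=3,interpolation=cv2.INTER_CUBIC); cv2.imwrite('pics/w1c.png',c[:,:,::-1])
E
```

```text
315 197 [502.1 113.9 194. ]
315 273 [551.5  64.2 194. ]
315 263 [544.5  71.2 194. ]
266 161 [462.5  56.   12. ]
340 128 [500.4 155.8  12. ]
369 198 [597.5 118.1  12. ]
```

View pics/w1c.png

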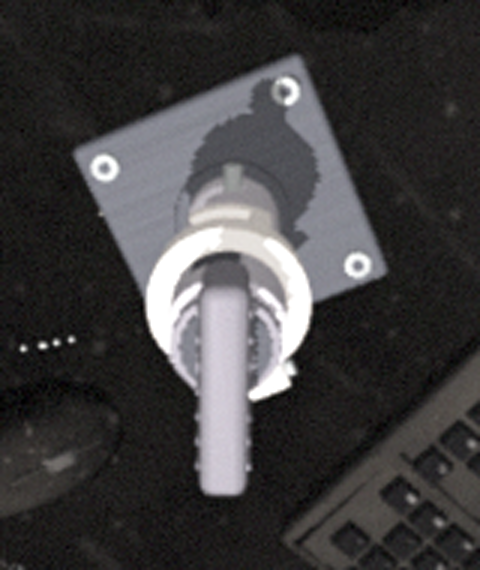

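Bar centre is about (530,86), which matches the foot centre. The yaw is aligned.

>>> move_arm --moves '[{"jaw": -1, "linear": [-2.2, -0.25, 0], "yaw": 0}, {"jaw": -1, "linear": [-2.15, -0.26, 0], "yaw": 0}, {"jaw": -1, "linear": [0, 0, 4], "yaw": 0}, {"jaw": -1, "linear": [0, 0, 4], "yaw": 0}, {"jaw": -1, "linear": [0, 0, 2], "yaw": 0}]'

```text
t: 3.3
tool_pos: [527.7, 86.8, 202.7]
orientation: [-179.8, -0.2, 135.2]
wrist_force: [-0.4, -0.1, -0.6]
opening: 1.003
grip_force: 0.0
```

>>> move_arm --moves '[{"jaw": -1, "linear": [0, 0, 2], "yaw": 0}, {"jaw": 0, "linear": [0, 0, 1.5], "yaw": 0}, {"jaw": 0.3, "linear": [0, 0, 0.5], "yaw": 0}, {"jaw": 0.4, "linear": [0, 0, 0], "yaw": 0}, {"jaw": 0.4, "linear": [0, 0, 0], "yaw": 0}]'

```text
t: 3.8
tool_pos: [530.7, 87.1, 167.1]
orientation: [179.9, 0.1, 135.2]
wrist_force: [0.3, -0.3, 0.0]
opening: 0.336
grip_force: 0.0
```

Run:
```python
from h import *
st()
p=env.read_camera('wrist'); save(p,'w2.png')
```

```text
{'t': 3.8, 'joints': [4.68, 12.22, 108.57, -0.0, 59.13, -40.55], 'tool_pos': [530.71, 87.08, 167.14], 'orientation': [179.94, 0.06, 135.23], 'wrist_force': [0.27, -0.29, 0.04], 'moment': [-0.02, -0.02, 0.05], 'opening': 0.34, 'grip_force': 0.0}
```

View pics/w2.png

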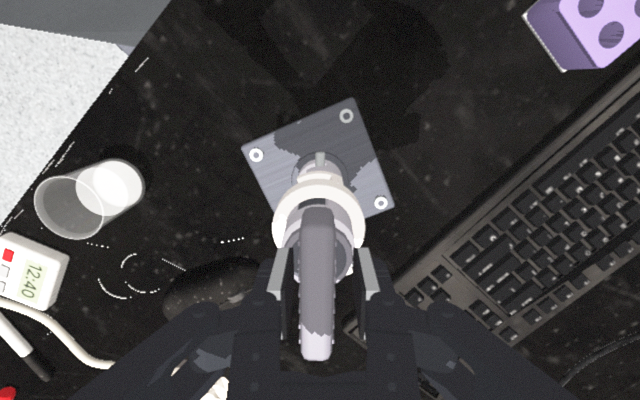

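The fingers straddle the bar, which sits about 1.5 mm toward −y of the tool. I'll shift by that amount and close.

>>> move_arm --moves '[{"jaw": 0.5, "linear": [0, -0.15, 0], "yaw": 0}, {"jaw": 0.8, "linear": [0, 0, 0], "yaw": 0}, {"jaw": 1, "linear": [0, 0, 0], "yaw": 0}, {"jaw": 1, "linear": [0, 0, 0], "yaw": 0}, {"jaw": 1, "linear": [0, 0, 0], "yaw": 0}]'

```text
t: 4.35
tool_pos: [528.9, 85.2, 167.5]
orientation: [-180.0, 0.0, 135.2]
wrist_force: [-2.9, -3.0, 5.3]
opening: 0.149
grip_force: 58.5
```

```bash
python3 -c "
from h import *
st()"
```

```text
{'t': 4.35, 'joints': [4.53, 12.03, 108.75, -0.08, 59.22, -40.63], 'tool_pos': [528.92, 85.2, 167.5], 'orientation': [-179.95, 0.05, 135.21], 'wrist_force': [-2.89, -2.95, 5.33], 'moment': [-0.46, 0.52, -0.06], 'opening': 0.15, 'grip_force': 58.54}
```

>>> move_arm --moves '[{"jaw": 1, "linear": [0, -0.1, -0.05], "yaw": 0}, {"jaw": 1, "linear": [0, 0, 0], "yaw": -0.2}, {"jaw": 1, "linear": [0, 0, 0], "yaw": -0.4}, {"jaw": 1, "linear": [0, 0, 0], "yaw": -0.4}, {"jaw": 1, "linear": [0, 0, 0], "yaw": 0}]'

```text
t: 4.85
tool_pos: [528.7, 85.0, 167.5]
orientation: [180.0, 0.1, 143.3]
wrist_force: [-1.5, -0.6, 5.7]
opening: 0.152
grip_force: 58.9
```

```bash
python3 -c "
from h import *
st()"
```

```text
{'t': 4.85, 'joints': [4.49, 11.97, 108.83, -0.03, 59.14, -48.76], 'tool_pos': [528.74, 84.99, 167.5], 'orientation': [179.98, 0.06, 143.26], 'wrist_force': [-1.48, -0.56, 5.68], 'moment': [-0.3, 0.29, 0.03], 'opening': 0.15, 'grip_force': 58.93}
```

>>> move_arm --moves '[{"jaw": 1, "linear": [0, -0.02, -0.05], "yaw": -0.4}, {"jaw": 1, "linear": [0, 0, 0], "yaw": -0.4}, {"jaw": 1, "linear": [0, 0, 0], "yaw": -0.4}, {"jaw": 1, "linear": [0, 0, 0], "yaw": -0.4}, {"jaw": 1, "linear": [0, 0, 0], "yaw": 0}]'

```text
t: 5.35
tool_pos: [528.6, 84.7, 167.5]
orientation: [-180.0, 0.1, 156.0]
wrist_force: [-0.4, -1.9, 3.8]
opening: 0.153
grip_force: 58.8
```

```bash
python3 -c "
from h import *
st()"
```

```text
{'t': 5.35, 'joints': [4.46, 11.95, 108.85, -0.04, 59.15, -61.5], 'tool_pos': [528.57, 84.7, 167.55], 'orientation': [-180.0, 0.07, 155.98], 'wrist_force': [-0.38, -1.87, 3.75], 'moment': [-0.4, 0.04, 0.03], 'opening': 0.15, 'grip_force': 58.77}
```

>>> move_arm --moves '[{"jaw": 1, "linear": [0, 0, -0.05], "yaw": -0.4}, {"jaw": 1, "linear": [0, 0, 0], "yaw": -0.4}, {"jaw": 1, "linear": [0, 0, 0], "yaw": -0.4}, {"jaw": 1, "linear": [0, 0, 0], "yaw": -0.4}, {"jaw": 1, "linear": [0, 0, 0], "yaw": 0}]'

```text
t: 5.85
tool_pos: [528.4, 84.3, 167.5]
orientation: [-179.9, 0.1, 168.7]
wrist_force: [0.5, -4.1, 0.9]
opening: 0.151
grip_force: 58.7
```

```bash
python3 -c "
from h import *
st()"
```

```text
{'t': 5.85, 'joints': [4.45, 11.94, 108.86, -0.08, 59.17, -74.24], 'tool_pos': [528.42, 84.35, 167.55], 'orientation': [-179.94, 0.05, 168.73], 'wrist_force': [0.46, -4.14, 0.9], 'moment': [-0.58, -0.12, 0.03], 'opening': 0.15, 'grip_force': 58.71}
```

>>> move_arm --moves '[{"jaw": 1, "linear": [0, -0.1, 0], "yaw": -0.3}, {"jaw": 1, "linear": [0, 0, 0], "yaw": -0.3}, {"jaw": 1, "linear": [0, 0, 0], "yaw": -0.3}, {"jaw": 1, "linear": [0, 0, 0], "yaw": -0.2}, {"jaw": 1, "linear": [0, 0, 0], "yaw": 0}]'

```text
t: 6.35
tool_pos: [528.4, 84.1, 167.5]
orientation: [180.0, 0.1, 177.5]
wrist_force: [1.2, -1.1, -0.1]
opening: 0.152
grip_force: 58.5
```

```bash
python3 -c "
from h import *
st()"
```

```text
{'t': 6.35, 'joints': [4.37, 11.91, 108.9, 0.01, 59.13, -83.17], 'tool_pos': [528.36, 84.08, 167.54], 'orientation': [179.99, 0.06, 177.54], 'wrist_force': [1.16, -1.14, -0.14], 'moment': [-0.29, -0.32, 0.02], 'opening': 0.15, 'grip_force': 58.5}
```

>>> move_arm --moves '[{"jaw": 1, "linear": [0, 0, 0], "yaw": -0.15}, {"jaw": 1, "linear": [0, 0, 0], "yaw": -0.15}, {"jaw": 1, "linear": [0, 0, 0], "yaw": 0}]'

```text
t: 6.65
tool_pos: [528.3, 84.0, 167.6]
orientation: [180.0, 0.1, -180.0]
wrist_force: [2.1, -1.2, -2.5]
opening: 0.152
grip_force: 58.5
```

```bash
python3 -c "
from h import *
st()"
```

```text
{'t': 6.65, 'joints': [4.37, 11.91, 108.9, -0.0, 59.14, -85.65], 'tool_pos': [528.31, 83.98, 167.57], 'orientation': [180.0, 0.05, -179.98], 'wrist_force': [2.15, -1.18, -2.52], 'moment': [-0.27, -0.62, 0.05], 'opening': 0.15, 'grip_force': 58.51}
```

>>> move_arm --moves '[{"jaw": 1, "linear": [0, 0, 0], "yaw": -0.15}, {"jaw": 1, "linear": [0, 0, 0], "yaw": -0.15}, {"jaw": 1, "linear": [0, 0, 0], "yaw": 0}]'

```text
t: 6.95
tool_pos: [528.3, 83.9, 167.8]
orientation: [-180.0, 0.0, -177.6]
wrist_force: [3.9, -0.8, -3.6]
opening: 0.153
grip_force: 58.5
```

```bash
python3 -c "
from h import *
st()"
```

```text
{'t': 6.95, 'joints': [4.37, 11.9, 108.89, -0.01, 59.17, -88.07], 'tool_pos': [528.33, 83.94, 167.75], 'orientation': [-179.99, 0.05, -177.56], 'wrist_force': [3.86, -0.83, -3.58], 'moment': [-0.29, -0.77, 0.04], 'opening': 0.15, 'grip_force': 58.51}
```

>>> move_arm --moves '[{"jaw": 1, "linear": [-0.06, 0, 0], "yaw": -0.15}, {"jaw": 1, "linear": [0, 0, 0], "yaw": -0.15}, {"jaw": 1, "linear": [0, 0, 0], "yaw": 0}]'

```text
t: 7.25
tool_pos: [528.3, 83.9, 167.8]
orientation: [-180.0, -0.0, -175.2]
wrist_force: [3.0, -2.1, -2.2]
opening: 0.154
grip_force: 58.6
```

```bash
python3 -c "
from h import *
st()"
```

```text
{'t': 7.25, 'joints': [4.37, 11.94, 108.83, -0.02, 59.26, -90.47], 'tool_pos': [528.32, 83.86, 167.76], 'orientation': [-179.98, -0.03, -175.15], 'wrist_force': [2.97, -2.11, -2.21], 'moment': [-0.39, -0.53, 0.01], 'opening': 0.15, 'grip_force': 58.64}
```

>>> move_arm --moves '[{"jaw": 1, "linear": [0, 0, 0], "yaw": -0.15}, {"jaw": 1, "linear": [0, 0, 0], "yaw": -0.1}, {"jaw": 1, "linear": [0, 0, 0], "yaw": 0}]'

```text
t: 7.55
tool_pos: [528.4, 83.8, 167.8]
orientation: [-180.0, -0.0, -173.2]
wrist_force: [3.0, -3.2, -2.3]
opening: 0.151
grip_force: 58.6
```

```bash
python3 -c "
from h import *
st()"
```

```text
{'t': 7.55, 'joints': [4.36, 11.94, 108.83, -0.02, 59.26, -92.46], 'tool_pos': [528.35, 83.83, 167.77], 'orientation': [-179.98, -0.03, -173.16], 'wrist_force': [3.01, -3.24, -2.28], 'moment': [-0.52, -0.49, 0.0], 'opening': 0.15, 'grip_force': 58.6}
```

Turned 51.6° with no wall felt, so the twist is 0.95–1.08 rad and the pin is in the channel. I'll back off slightly and test the lift.

>>> move_arm --moves '[{"jaw": 1, "linear": [-0.06, -0.08, 0], "yaw": 0.2}, {"jaw": 1, "linear": [0, 0, -0.1], "yaw": 0}, {"jaw": 1, "linear": [0, 0, -0.1], "yaw": 0}, {"jaw": 1, "linear": [0, 0, 0], "yaw": 0}]'

```text
t: 7.95
tool_pos: [528.3, 83.8, 169.4]
orientation: [179.9, -0.1, -174.8]
wrist_force: [-0.1, 1.2, -2.6]
opening: 0.151
grip_force: 58.8
```

```bash
python3 -c "
from h import *
st()"
```

```text
{'t': 7.95, 'joints': [4.31, 11.87, 108.71, 0.07, 59.54, -90.91], 'tool_pos': [528.35, 83.8, 169.42], 'orientation': [179.94, -0.11, -174.81], 'wrist_force': [-0.09, 1.19, -2.61], 'moment': [0.01, -0.07, -0.06], 'opening': 0.15, 'grip_force': 58.77}
```

Free. Lifting toward about 58 mm.

>>> move_arm --moves '[{"jaw": 1, "linear": [0, 0, -0.3], "yaw": 0}, {"jaw": 1, "linear": [0, 0, -0.5], "yaw": 0}, {"jaw": 1, "linear": [0, 0, -0.5], "yaw": 0}, {"jaw": 1, "linear": [0, 0, -0.5], "yaw": 0}, {"jaw": 1, "linear": [0, 0, -0.5], "yaw": 0}]'

```text
t: 8.45
tool_pos: [528.4, 83.7, 193.0]
orientation: [179.9, -0.1, -174.8]
wrist_force: [-3.6, 3.7, -3.4]
opening: 0.151
grip_force: 58.8
```

>>> move_arm --moves '[{"jaw": 1, "linear": [0, 0, -0.5], "yaw": 0}, {"jaw": 1, "linear": [0, 0, -0.5], "yaw": 0}, {"jaw": 1, "linear": [0, 0, -0.5], "yaw": 0}, {"jaw": 1, "linear": [0, 0, -0.5], "yaw": 0}, {"jaw": 1, "linear": [0, 0, -0.3], "yaw": 0}]'

```text
t: 8.95
tool_pos: [528.4, 83.7, 216.1]
orientation: [179.9, -0.1, -174.8]
wrist_force: [-3.6, 3.8, -4.3]
opening: 0.151
grip_force: 58.8
```

>>> move_arm --moves '[{"jaw": 1, "linear": [0, 0, -0.3], "yaw": 0}, {"jaw": 1, "linear": [0, 0, -0.3], "yaw": 0}, {"jaw": 1, "linear": [0, 0, -0.2], "yaw": 0}, {"jaw": 1, "linear": [0, 0, 0], "yaw": 0}]'

```text
t: 9.35
tool_pos: [528.4, 83.8, 224.2]
orientation: [179.9, -0.1, -174.8]
wrist_force: [-4.2, 4.1, -1.6]
opening: 0.155
grip_force: 59.0
```

```bash
python3 -c "
from h import *
st()"
```

```text
{'t': 9.35, 'joints': [4.31, 8.22, 106.06, 0.06, 65.82, -90.91], 'tool_pos': [528.38, 83.75, 224.18], 'orientation': [179.94, -0.1, -174.8], 'wrist_force': [-4.16, 4.1, -1.58], 'moment': [0.49, 0.56, -0.04], 'opening': 0.16, 'grip_force': 58.98}
```

>>> move_arm --moves '[{"jaw": 1, "linear": [0.05, 0.06, -0.1], "yaw": 0}, {"jaw": 1, "linear": [0, 0, -0.1], "yaw": 0}, {"jaw": 1, "linear": [0, 0, -0.1], "yaw": 0}, {"jaw": 1, "linear": [0, 0, -0.1], "yaw": 0}, {"jaw": 1, "linear": [0, 0, 0], "yaw": 0}]'

```text
t: 9.85
tool_pos: [528.4, 83.8, 227.9]
orientation: [-180.0, -0.0, -174.8]
wrist_force: [-4.2, 1.7, -1.4]
opening: 0.153
grip_force: 58.9
```

>>> move_arm --moves '[{"jaw": 1, "linear": [0, 0, -0.05], "yaw": 0}, {"jaw": 1, "linear": [0, 0, -0.05], "yaw": 0}, {"jaw": 1, "linear": [0, 0, -0.05], "yaw": 0}, {"jaw": 1, "linear": [0, 0, -0.05], "yaw": 0}, {"jaw": 1, "linear": [0, 0, 0], "yaw": 0}]'

```text
t: 10.35
tool_pos: [528.4, 83.8, 229.7]
orientation: [-180.0, -0.0, -174.8]
wrist_force: [-3.8, 1.3, -3.4]
opening: 0.153
grip_force: 58.8
```

>>> move_arm --moves '[{"jaw": 1, "linear": [0.04, 0.01, -0.05], "yaw": 0}, {"jaw": 1, "linear": [0, 0, -0.05], "yaw": 0}, {"jaw": 1, "linear": [0, 0, -0.05], "yaw": 0}, {"jaw": 1, "linear": [0, 0, -0.05], "yaw": 0}, {"jaw": 1, "linear": [0, 0, 0], "yaw": 0}]'

```text
t: 10.85
tool_pos: [528.4, 83.8, 232.0]
orientation: [-180.0, 0.0, -174.8]
wrist_force: [-4.1, 0.9, -2.3]
opening: 0.156
grip_force: 58.8
```

>>> move_arm --moves '[{"jaw": 1, "linear": [0.04, 0, -0.05], "yaw": 0}, {"jaw": 1, "linear": [0, 0, -0.05], "yaw": 0}, {"jaw": 1, "linear": [0, 0, -0.05], "yaw": 0}, {"jaw": 1, "linear": [0, 0, -0.05], "yaw": 0}, {"jaw": 1, "linear": [0, 0, 0], "yaw": 0}]'

```text
t: 11.35
tool_pos: [528.4, 83.8, 234.2]
orientation: [-180.0, 0.1, -174.8]
wrist_force: [-2.0, 2.0, -2.5]
opening: 0.156
grip_force: 58.8
```

>>> move_arm --moves '[{"jaw": 1, "linear": [0, 0, -0.05], "yaw": 0}, {"jaw": 1, "linear": [0, 0, -0.05], "yaw": 0}, {"jaw": 1, "linear": [0, 0, -0.05], "yaw": 0}, {"jaw": 1, "linear": [0, 0, -0.05], "yaw": 0}, {"jaw": 1, "linear": [0, 0, 0], "yaw": 0}]'

```text
t: 11.85
tool_pos: [528.3, 83.8, 235.5]
orientation: [-180.0, 0.1, -174.8]
wrist_force: [2.0, 0.6, -6.4]
opening: 0.153
grip_force: 58.6
```

>>> move_arm --moves '[{"jaw": 1, "linear": [0, 0, -0.03], "yaw": 0}, {"jaw": 1, "linear": [0, 0, -0.03], "yaw": 0}, {"jaw": 1, "linear": [0, 0, 0], "yaw": 0}, {"jaw": 1, "linear": [0, 0, 0], "yaw": 0}]'

```text
t: 12.25
tool_pos: [528.3, 83.8, 235.8]
orientation: [-180.0, 0.1, -174.8]
wrist_force: [5.6, -0.0, -10.9]
opening: 0.152
grip_force: 58.5
```

Stop met at z≈235.2, a lift of about 67.7 mm. I'll drop about 1.7 mm to the middle of the pocket and turn clockwise.

>>> move_arm --moves '[{"jaw": 1, "linear": [0, 0, 0.1], "yaw": 0}, {"jaw": 1, "linear": [0, 0, 0.1], "yaw": 0}, {"jaw": 1, "linear": [0, 0, 0.13], "yaw": 0}, {"jaw": 1, "linear": [0, 0, 0], "yaw": 0}]'

```text
t: 12.65
tool_pos: [528.3, 83.8, 234.1]
orientation: [-180.0, 0.1, -174.8]
wrist_force: [2.4, 0.1, -0.7]
opening: 0.151
grip_force: 59.3
```

>>> move_arm --moves '[{"jaw": 1, "linear": [0, 0, 0], "yaw": 0.2}, {"jaw": 1, "linear": [0, 0, 0], "yaw": 0.3}, {"jaw": 1, "linear": [0, 0, 0], "yaw": 0.3}, {"jaw": 1, "linear": [0, 0, 0], "yaw": 0.3}, {"jaw": 1, "linear": [0, 0, 0], "yaw": 0}]'

```text
t: 13.15
tool_pos: [528.3, 84.1, 233.7]
orientation: [180.0, 0.1, 176.4]
wrist_force: [2.5, 0.6, -1.9]
opening: 0.154
grip_force: 59.3
```

```bash
python3 -c "
from h import *
st()"
```

```text
{'t': 13.15, 'joints': [4.37, 7.55, 105.66, 0.02, 66.71, -81.99], 'tool_pos': [528.33, 84.07, 233.65], 'orientation': [179.97, 0.07, 176.35], 'wrist_force': [2.54, 0.58, -1.88], 'moment': [0.06, -0.43, -0.02], 'opening': 0.15, 'grip_force': 59.29}
```

>>> move_arm --moves '[{"jaw": 1, "linear": [0, 0, 0], "yaw": 0.3}, {"jaw": 1, "linear": [0, 0, 0], "yaw": 0.3}, {"jaw": 1, "linear": [0, 0, 0], "yaw": 0.3}, {"jaw": 1, "linear": [0, 0, 0], "yaw": 0.3}, {"jaw": 1, "linear": [0, 0, 0], "yaw": 0}]'

```text
t: 13.65
tool_pos: [528.4, 84.3, 233.5]
orientation: [179.9, 0.1, 166.8]
wrist_force: [2.7, 1.8, -1.7]
opening: 0.156
grip_force: 59.3
```

```bash
python3 -c "
from h import *
st()"
```

```text
{'t': 13.65, 'joints': [4.38, 7.57, 105.66, 0.05, 66.69, -72.45], 'tool_pos': [528.38, 84.34, 233.52], 'orientation': [179.93, 0.06, 166.81], 'wrist_force': [2.74, 1.82, -1.7], 'moment': [0.15, -0.5, -0.06], 'opening': 0.16, 'grip_force': 59.29}
```

>>> move_arm --moves '[{"jaw": 1, "linear": [-0.03, 0.05, 0], "yaw": 0.3}, {"jaw": 1, "linear": [0, 0, 0], "yaw": 0.3}, {"jaw": 1, "linear": [0, 0, 0], "yaw": 0.3}, {"jaw": 1, "linear": [0, 0, 0], "yaw": 0.3}, {"jaw": 1, "linear": [0, 0, 0], "yaw": 0}]'

```text
t: 14.15
tool_pos: [528.5, 84.6, 233.3]
orientation: [180.0, 0.0, 157.3]
wrist_force: [3.2, 2.6, -1.5]
opening: 0.151
grip_force: 59.3
```

```bash
python3 -c "
from h import *
st()"
```

```text
{'t': 14.15, 'joints': [4.41, 7.62, 105.62, 0.03, 66.72, -62.85], 'tool_pos': [528.46, 84.59, 233.29], 'orientation': [179.96, 0.02, 157.25], 'wrist_force': [3.22, 2.61, -1.54], 'moment': [0.17, -0.44, -0.04], 'opening': 0.15, 'grip_force': 59.29}
```

>>> move_arm --moves '[{"jaw": 1, "linear": [-0.03, 0.08, -0.02], "yaw": 0.3}, {"jaw": 1, "linear": [0, 0, 0], "yaw": 0.3}, {"jaw": 1, "linear": [0, 0, 0], "yaw": 0.3}, {"jaw": 1, "linear": [0, 0, 0], "yaw": 0.3}, {"jaw": 1, "linear": [0, 0, 0], "yaw": 0}]'

```text
t: 14.65
tool_pos: [528.6, 84.8, 233.2]
orientation: [-180.0, -0.0, 147.7]
wrist_force: [2.2, 0.8, -2.3]
opening: 0.154
grip_force: 59.3
```

```bash
python3 -c "
from h import *
st()"
```

```text
{'t': 14.65, 'joints': [4.46, 7.69, 105.56, -0.01, 66.79, -53.22], 'tool_pos': [528.57, 84.83, 233.21], 'orientation': [-179.97, -0.03, 147.68], 'wrist_force': [2.24, 0.84, -2.32], 'moment': [0.01, -0.32, -0.04], 'opening': 0.15, 'grip_force': 59.29}
```

>>> move_arm --moves '[{"jaw": 1, "linear": [0, 0.02, -0.02], "yaw": 0.25}, {"jaw": 1, "linear": [0, 0, 0], "yaw": 0.25}, {"jaw": 1, "linear": [0, 0, 0], "yaw": 0.25}, {"jaw": 1, "linear": [0, 0, 0], "yaw": 0.25}, {"jaw": 1, "linear": [0, 0, 0], "yaw": 0}]'

```text
t: 15.15
tool_pos: [528.7, 85.0, 233.2]
orientation: [-180.0, -0.0, 139.7]
wrist_force: [2.1, 1.3, -3.3]
opening: 0.15
grip_force: 59.2
```

```bash
python3 -c "
from h import *
st()"
```

```text
{'t': 15.15, 'joints': [4.48, 7.71, 105.54, -0.0, 66.8, -45.21], 'tool_pos': [528.69, 85.02, 233.21], 'orientation': [-179.97, -0.03, 139.69], 'wrist_force': [2.11, 1.33, -3.28], 'moment': [0.06, -0.34, -0.05], 'opening': 0.15, 'grip_force': 59.18}
```

>>> move_arm --moves '[{"jaw": 1, "linear": [0, 0, 0], "yaw": 0.2}, {"jaw": 1, "linear": [0, 0, 0], "yaw": 0.2}, {"jaw": 1, "linear": [0, 0, 0], "yaw": 0.2}, {"jaw": 1, "linear": [0, 0, 0], "yaw": 0.1}, {"jaw": 1, "linear": [0, 0, 0], "yaw": 0}]'

```text
t: 15.65
tool_pos: [528.8, 85.1, 233.4]
orientation: [-180.0, -0.0, 134.0]
wrist_force: [2.2, 0.4, -4.0]
opening: 0.154
grip_force: 59.1
```

```bash
python3 -c "
from h import *
st()"
```

```text
{'t': 15.65, 'joints': [4.48, 7.71, 105.52, 0.01, 66.79, -39.5], 'tool_pos': [528.81, 85.14, 233.35], 'orientation': [-179.99, -0.02, 133.98], 'wrist_force': [2.17, 0.44, -3.98], 'moment': [0.1, -0.32, -0.02], 'opening': 0.15, 'grip_force': 59.11}
```

>>> move_arm --moves '[{"jaw": 1, "linear": [0, 0, 0], "yaw": 0.1}, {"jaw": 1, "linear": [0, 0, 0], "yaw": 0.1}, {"jaw": 1, "linear": [0, 0, 0], "yaw": 0}]'

```text
t: 15.95
tool_pos: [528.8, 85.2, 233.4]
orientation: [-180.0, -0.0, 132.4]
wrist_force: [2.3, 2.0, -3.1]
opening: 0.152
grip_force: 59.1
```

```bash
python3 -c "
from h import *
st()"
```

```text
{'t': 15.95, 'joints': [4.49, 7.7, 105.52, 0.01, 66.79, -37.89], 'tool_pos': [528.85, 85.18, 233.41], 'orientation': [-179.99, -0.02, 132.37], 'wrist_force': [2.3, 2.03, -3.14], 'moment': [0.14, -0.31, 0.02], 'opening': 0.15, 'grip_force': 59.12}
```

>>> move_arm --moves '[{"jaw": 1, "linear": [0, 0, 0], "yaw": 0.1}, {"jaw": 1, "linear": [0, 0, 0], "yaw": 0.1}, {"jaw": 1, "linear": [0, 0, 0], "yaw": 0}]'

```text
t: 16.25
tool_pos: [528.9, 85.2, 233.5]
orientation: [180.0, -0.0, 130.8]
wrist_force: [2.2, 1.6, -3.4]
opening: 0.151
grip_force: 59.1
```

```bash
python3 -c "
from h import *
st()"
```

```text
{'t': 16.25, 'joints': [4.49, 7.7, 105.52, 0.01, 66.79, -36.29], 'tool_pos': [528.93, 85.2, 233.46], 'orientation': [180.0, -0.01, 130.77], 'wrist_force': [2.15, 1.56, -3.41], 'moment': [0.25, -0.32, -0.09], 'opening': 0.15, 'grip_force': 59.13}
```

>>> move_arm --moves '[{"jaw": 1, "linear": [0, 0, 0], "yaw": 0.1}, {"jaw": 1, "linear": [0, 0, 0], "yaw": 0.1}, {"jaw": 1, "linear": [0, 0, 0], "yaw": 0}]'

```text
t: 16.55
tool_pos: [528.9, 85.2, 233.5]
orientation: [180.0, -0.0, 129.2]
wrist_force: [1.7, 2.9, -3.5]
opening: 0.151
grip_force: 59.1
```

```bash
python3 -c "
from h import *
st()"
```

```text
{'t': 16.55, 'joints': [4.49, 7.7, 105.52, 0.02, 66.79, -34.69], 'tool_pos': [528.94, 85.24, 233.47], 'orientation': [179.99, -0.02, 129.17], 'wrist_force': [1.72, 2.89, -3.49], 'moment': [0.28, -0.3, -0.02], 'opening': 0.15, 'grip_force': 59.13}
```

>>> move_arm --moves '[{"jaw": 1, "linear": [0, 0, 0], "yaw": 0.1}, {"jaw": 1, "linear": [0, 0, 0], "yaw": 0}]'

```text
t: 16.75
tool_pos: [529.0, 85.2, 233.5]
orientation: [180.0, -0.0, 128.4]
wrist_force: [2.0, 2.7, -3.8]
opening: 0.152
grip_force: 59.1
```

```bash
python3 -c "
from h import *
st()"
```

```text
{'t': 16.75, 'joints': [4.49, 7.7, 105.51, 0.02, 66.78, -33.89], 'tool_pos': [528.97, 85.24, 233.5], 'orientation': [179.99, -0.01, 128.37], 'wrist_force': [2.0, 2.75, -3.76], 'moment': [0.34, -0.28, -0.05], 'opening': 0.15, 'grip_force': 59.13}
```

>>> move_arm --moves '[{"jaw": 1, "linear": [0, 0, 0], "yaw": 0.1}, {"jaw": 1, "linear": [0, 0, 0], "yaw": 0.1}, {"jaw": 1, "linear": [0, 0, 0], "yaw": 0}]'

```text
t: 17.05
tool_pos: [529.0, 85.2, 233.5]
orientation: [180.0, -0.0, 126.8]
wrist_force: [1.6, 3.5, -3.1]
opening: 0.154
grip_force: 58.9
```

```bash
python3 -c "
from h import *
st()"
```

```text
{'t': 17.05, 'joints': [4.49, 7.7, 105.52, 0.02, 66.78, -32.3], 'tool_pos': [528.97, 85.24, 233.47], 'orientation': [179.99, -0.01, 126.78], 'wrist_force': [1.63, 3.49, -3.12], 'moment': [0.42, -0.27, 0.05], 'opening': 0.15, 'grip_force': 58.89}
```

>>> move_arm --moves '[{"jaw": 1, "linear": [0, 0, 0], "yaw": 0.1}, {"jaw": 1, "linear": [0, 0, 0], "yaw": 0.1}, {"jaw": 1, "linear": [0, 0, 0], "yaw": 0}]'

```text
t: 17.35
tool_pos: [529.0, 85.2, 233.5]
orientation: [180.0, -0.0, 125.2]
wrist_force: [1.5, 3.2, -3.6]
opening: 0.157
grip_force: 59.3
```

```bash
python3 -c "
from h import *
st()"
```

```text
{'t': 17.35, 'joints': [4.49, 7.7, 105.51, 0.01, 66.78, -30.71], 'tool_pos': [528.99, 85.24, 233.51], 'orientation': [179.99, -0.01, 125.2], 'wrist_force': [1.49, 3.17, -3.57], 'moment': [0.48, -0.32, 0.18], 'opening': 0.16, 'grip_force': 59.27}
```

Clockwise end felt (0.18 N m). I'll ease off slightly and lower onto the ledge.

>>> move_arm --moves '[{"jaw": 1, "linear": [0, 0.03, 0], "yaw": -0.1}, {"jaw": 1, "linear": [0, 0, 0.05], "yaw": 0}, {"jaw": 1, "linear": [0, 0, 0.05], "yaw": 0}, {"jaw": 1, "linear": [0, 0, 0.04], "yaw": 0}, {"jaw": 1, "linear": [0, 0, 0], "yaw": 0}]'

```text
t: 17.85
tool_pos: [529.0, 85.2, 231.8]
orientation: [-180.0, -0.0, 126.0]
wrist_force: [0.2, 2.5, -2.5]
opening: 0.151
grip_force: 59.0
```

>>> move_arm --moves '[{"jaw": 1, "linear": [0, 0, 0.03], "yaw": 0}, {"jaw": 1, "linear": [0, 0, 0.03], "yaw": 0}, {"jaw": 1, "linear": [0, 0, 0], "yaw": 0}]'

```text
t: 18.15
tool_pos: [529.0, 85.2, 231.5]
orientation: [-180.0, -0.0, 126.0]
wrist_force: [-0.9, 3.1, -1.2]
opening: 0.153
grip_force: 59.3
```

>>> move_arm --moves '[{"jaw": 1, "linear": [0, 0, 0.03], "yaw": 0}, {"jaw": 1, "linear": [0, 0, 0.03], "yaw": 0}, {"jaw": 1, "linear": [0, 0, 0], "yaw": 0}]'

```text
t: 18.45
tool_pos: [529.1, 85.2, 231.4]
orientation: [-180.0, -0.0, 126.0]
wrist_force: [-3.4, 2.9, 2.3]
opening: 0.151
grip_force: 59.7
```

```bash
python3 -c "
from h import *
st()"
```

```text
{'t': 18.45, 'joints': [4.5, 7.85, 105.61, -0.0, 66.56, -31.5], 'tool_pos': [529.06, 85.21, 231.36], 'orientation': [-179.98, -0.01, 126.0], 'wrist_force': [-3.42, 2.9, 2.27], 'moment': [0.37, 0.38, 0.14], 'opening': 0.15, 'grip_force': 59.71}
```

The ledge carries the pin about 3.7 mm below the stop, which means it's in the real pocket. Releasing.

>>> move_arm --moves '[{"jaw": 1, "linear": [0.05, 0, -0.03], "yaw": 0}, {"jaw": 1, "linear": [0, 0, 0], "yaw": 0}, {"jaw": 0.6, "linear": [0, 0, 0], "yaw": 0}, {"jaw": 0.4, "linear": [0, 0, 0], "yaw": 0}, {"jaw": 0.3, "linear": [0, 0, 0], "yaw": 0}]'

```text
t: 18.95
tool_pos: [529.2, 85.2, 230.9]
orientation: [-180.0, 0.0, 126.0]
wrist_force: [-0.8, -0.6, -0.2]
opening: 0.347
grip_force: 0.0
```

```bash
python3 -c "
from h import *
st()
p=env.read_camera('wrist'); save(p,'w3.png')"
```

```text
{'t': 18.95, 'joints': [4.51, 7.86, 105.64, -0.04, 66.48, -31.45], 'tool_pos': [529.16, 85.21, 230.93], 'orientation': [-180.0, 0.04, 125.98], 'wrist_force': [-0.82, -0.61, -0.18], 'moment': [0.03, -0.03, -0.06], 'opening': 0.35, 'grip_force': 0.0}
```

View pics/w3.png

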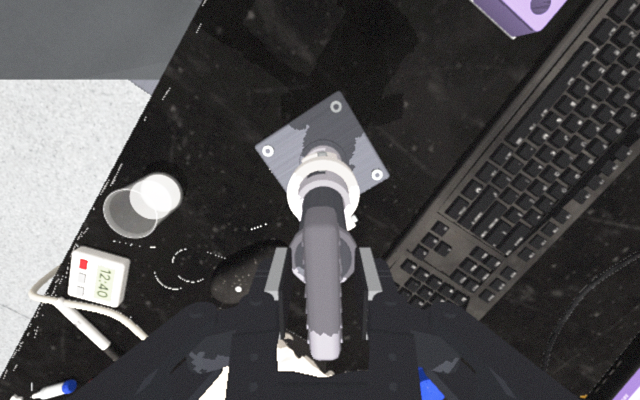

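The fingers are open and the head is still at its raised height between them (bar at column 323, rows 195–358). I'll retreat upward and check.

>>> move_arm --moves '[{"jaw": 0.1, "linear": [0, 0, -0.5], "yaw": 0}, {"jaw": -0.2, "linear": [0, 0, -2], "yaw": 0}, {"jaw": -0.2, "linear": [0, 0, -3], "yaw": 0}, {"jaw": -0.2, "linear": [0, 0, -3], "yaw": 0}, {"jaw": -0.2, "linear": [0, 0, -3], "yaw": 0}]'

```text
t: 19.5
tool_pos: [528.9, 85.5, 347.6]
orientation: [180.0, 0.0, 126.0]
wrist_force: [0.5, 0.1, 0.5]
opening: 0.599
grip_force: 0.0
```

>>> move_arm --moves '[{"jaw": -0.2, "linear": [0, 0, -1], "yaw": 0}, {"jaw": -0.2, "linear": [0, 0, 0], "yaw": 0}, {"jaw": -0.2, "linear": [0, 0, 0], "yaw": 0}, {"jaw": -0.2, "linear": [0, 0, 0], "yaw": 0}, {"jaw": -0.2, "linear": [0, 0, 0], "yaw": 0}]'

```text
t: 20.0
tool_pos: [528.0, 85.6, 354.1]
orientation: [-179.8, -0.1, 126.0]
wrist_force: [-0.4, -0.5, 0.2]
opening: 0.598
grip_force: 0.0
```

Run:
```python
from h import *
st()
for c in ['wrist','scene']:
    p=env.read_camera(c); print(c,[(np.round(q['location']).tolist(),round(q['conf'],2)) for n in ['head','bottle_mid','beaker_mid','foam_rack_mid'] for q in env.find_in(p,n)[:1]])
c=cv2.resize(p['color'][140:310,240:440],None,fx=3,fy=3); cv2.imwrite('pics/s2.png',c[:,:,::-1])
```

```text
{'t': 20.0, 'joints': [4.54, 2.54, 97.11, -0.0, 80.55, -31.46], 'tool_pos': [528.02, 85.6, 354.14], 'orientation': [-179.83, -0.11, 126.0], 'wrist_force': [-0.42, -0.48, 0.19], 'moment': [0.01, 0.05, -0.0], 'opening': 0.6, 'grip_force': 0.0}
wrist [([526.0, 91.0, 254.0], 0.64), ([578.0, 313.0, 46.0], 0.26), ([400.0, -57.0, 42.0], 0.65), ([580.0, 314.0, 50.0], 0.87)]
scene [([522.0, 70.0, 220.0], 0.86), ([409.0, 322.0, 61.0], 0.8), ([402.0, -65.0, 41.0], 0.93), ([574.0, 334.0, 40.0], 0.58)]
```

View pics/s2.png

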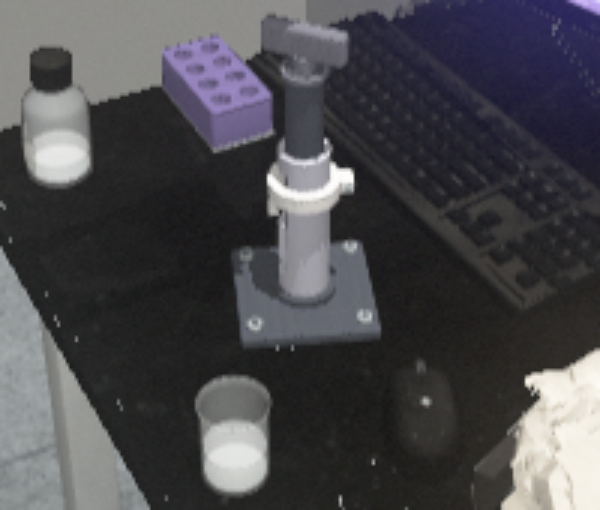

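The head stands raised (at about (305,45) in the crop), the hook hangs on the left of the collar, and the bystanders haven't moved. Handing in.

```bash
python3 -c "
from h import *
print(env.job_done())"
```

```text
the job is handed in; nothing more can be done
None
```

The post is pulled out to the collar's stop (about 68 mm), twisted fully back clockwise and locked on the ledge at about 64 mm; it stayed up after release, the bystanders did not move, and the job is handed in (no verdict was returned).

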